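# Lock the bayonet cover on the presetter's spindle nose

## Robot

A 7-joint arm with a two-finger parallel gripper is mounted at the origin on the work surface. World frame = base frame: x ahead of the robot, y to its left, z up, the work surface at z = 0. Lengths are in m, angles in rad, forces in N, time in s.
With the tool pointing down it reaches from about 0.425 to 0.875 m from the base axis. Payload 4.7 kg.
Tool frame: the origin (TCP) lies between the finger pads; the fingertips stand 14 mm ahead of it and the grasp point (between the pads) lies 5 mm behind it; z points along the fingers, y is the line along which they close (so a half turn about z gives the same grasp; the last joint's range is limited). The gripper opens to 87 mm and grips with 3 to 60 N. Pads are 19 mm wide; open, the fingers measure 117 mm over their backs; the gripper's body (75 mm by 190 mm) begins 51 mm behind the grasp point.
Start: joints at [-1.26, 0.321, -0.07, 1.45, 0.023, 1.371, -0.057], TCP at [0.19, 0.622, 0.237] pointing down, gripper open.
Joint ranges: [-2.86, 2.86], [-0.3, 2.09], [-1.38, 1.24], [0.06, 2.45], [-1.56, 4.7], [0.09, 2.05], [-2.69, 2.69]. Speed limits (rad/s): [2.57, 2.57, 3.14, 3.14, 3.14, 3.14, 3.14].

## Interface

Orientations are given as a rotation vector (axis times angle).
In Python, from bench import ctrl gives the robot as it stands.
- The arm moves only by the tool step_arm, never from a script. Its argument "commands" is a list of rows, each an object with "travel": the shift along the tool's x, y, z in m, a list of three; "turn": the turn, a rotation vector about the tool's x, y, z in degrees, a list of three. A call has 1 to 5 rows; each row is the pose to reach, as a shift and turn from the pose commanded when the call began, along the tool's axes at that moment; what a row does not reach only later rows make up. A row lasts 1/10 s, in which the tool goes at most 50 mm and 8.59 degrees, less where a joint would pass 70% of its speed; a pose out of reach is approached as far as the arm can. A call with a gripper value outside its range is refused whole. "gripper" is the opening, from 0 (shut) to 1 (fully open), set as the call begins (left out, the last holds). The fingers move at their own pace and stop on an object; "force" is the grip in N (left out, the last holds). Time passes only in rows, so rows that repeat a pose let the fingers close. It gives the time, the measured TCP pose, the force, the opening and the grip force at its end, in the units of the state.
- ctrl.get_state(): the state, without advancing time (a new reading comes with each control period).
- ctrl.get_image(name): name is "scene" or "top"; returns the picture (420x560x3 uint8, red, green, blue); there is no depth.
- ctrl.camera_model(name): a dict with "fx", "fy", "cx", "cy" (pixels), "R" (3x3) and "t" (3): a world point X has camera coordinates R X + t. Camera axes: x right, y down, z forward; pixel columns grow to the right and rows downward; lengths in m; the calibration is good to about 2 mm. A picture is of the moment at which its call begins. camera_model takes no time and is no camera call.
- ctrl.close_job(): hands the job in; it is judged then, once.
The state is a dict: "time": time; "joint_positions": joint angles; "qd": joint speeds; "joint_torque": joint torques, N m; "position": TCP position; "tool_rot": TCP orientation; "ft_force": force on the tool from outside, world axes, zero at the start; "torque": the same for the moment, N m; "grip_width": opening from 0.0 (shut) to 1.0 (fully open); "grip_force": force on a finger pad.
Only numpy, scipy, OpenCV 4.12 (cv2) and the standard library are available. Lean on these libraries where they do the work, as an engineer would, in place of code of your own. Each camera call takes 0.05 s, during which the arm holds its last target. There are 200 camera calls.

## Task

Put the metal cover that has two lugs on its rim over the round steel nose of the bayonet seat, lugs down through the two gaps, then twist it clockwise (seen from above) under the hooks until both lugs drop fully home into the locking notches, and let go. Leave the plain cap without lugs where it is.

Things in the scene. Friction and masses are not known exactly. Their poses are not given: they have to be found in the camera images.
- bayonet_cover: Cover to fit: aluminium bell, open below, diameter 70 outside, 60 inside, 50 tall; black grip bar on top 56 long, 16 wide, from 50 to 86 mm up. Two opposite lugs stick out at the bottom of the rim, to 54 mm from the axis, 14 wide, 8 tall, undersides level with the rim. 0.28 to 0.56 kg. Origin: centre of underside; z up; x along the bar and through both lugs (half turn is the same).
- seat: Fixed seat: grey disc 160 mm across, 12 thick; steel nose in the middle, 50 across, coned above 44, top at 60 (cover has 5 mm play round it); dark ring, 82 inside, 136 outside, top at 49, with two opposite gaps 56 degrees wide. Origin: centre of underside on the table; z up; x through both gaps (half turn is the same). In the gaps lugs meet a bright ledge 26 mm above the origin.
- notch (a point): Middle of the floor of one of the two opposite locking notches, 16 mm above the seat's origin, 48 mm from its axis, 56 degrees clockwise from the gap (from above). The ledge leads there under a hook (underside at 43 mm). Notch: 44 degrees wide, 10 mm below the ledge, solid stop at its end; lugs have 12 degrees play and drop in by weight. Anticlockwise of the gap: solid block.
- plain_cap: A bystander: the same bell (70 mm diameter, 50 mm tall) with the same grip bar but without lugs; 0.35 kg. Must be left where it stands. Origin: centre of the underside, z up, x along the bar.
Not all that is in view belongs to the job. What is shaped like the bayonet_cover but blue is not meant.

How it is judged:
By the outcome, as a careful person would: the job done as asked, in the order asked, and still so for the second after the job is handed in, with the robot touching nothing.
It also fails if it takes over 42 s, if anything falls off the work surface, if the arm or the gripper's body presses on something with over 40 N, if the wrist force passes 120 N, or if a joint passes its speed limit or range.

## Working session

There is one attempt and no reset: what is moved stays moved. The work goes in short steps, Python scripts to look and compute and a tool call to move; the robot and the scene stay as the last step left them, time stands still between calls to the robot, and variables do not carry over. Pictures are saved under pics/ and viewed, at most 10 in all, crops included, and the job is handed in when it is done.

Besides the shell and the picture viewer there is one more tool, called by a JSON object that holds its "op" and its "data". step_arm: Moves the arm, as the interface text tells. Its arguments: {"type":"object","properties":{"commands":{"type":"array"},"gripper":{"type":"number"},"force":{"type":"number"}},"required":["commands"]}

```bash
mkdir -p pics; ls; python3 - <<'E'
from bench import ctrl
import cv2
for n in("scene","top"):
    im=ctrl.get_image(n); cv2.imwrite(f"pics/{n}0.png",im[:,:,::-1])
    m=ctrl.camera_model(n); print(n,m)
s=ctrl.get_state(); print(s)
E
```

```text
pics
scene {'fx': 535.8793800382535, 'fy': 535.8793800382535, 'cx': 282.1245868309368, 'cy': 224.9575755045762, 'R': array([[ 0.56090898,  0.82772896,  0.01568099],
       [ 0.66859511, -0.44173951, -0.59820296],
       [-0.488223  ,  0.34602165, -0.80119119]]), 't': array([-0.36378376, -0.28418904,  1.60709474])}
top {'fx': 519.9933453510079, 'fy': 519.9933453510079, 'cx': 281.1818384777622, 'cy': 213.85259367124206, 'R': array([[ 7.31175053e-03, -9.99973246e-01, -2.12919621e-04],
       [-9.83881914e-01, -7.15604690e-03, -1.78676159e-01],
       [ 1.78669855e-01,  1.51592326e-03, -9.83907915e-01]]), 't': array([0.08477014, 0.48154967, 1.02115172])}
{'time': 0.1, 'joint_positions': array([-1.25993654,  0.32173791, -0.07006247,  1.4515445 ,  0.02257729,
        1.3708229 , -0.05688321]), 'qd': array([-0.00067822, -0.00060182, -0.00018126, -0.00077673, -0.000517  ,
        0.00038572,  0.00011648]), 'joint_torque': array([ 4.99090493e-04, -4.92570591e+01, -4.05376581e-01, -3.13398099e+01,
       -6.41848426e-02,  3.94631596e-02,  6.74104808e-05]), 'position': array([0.18998695, 0.62111653, 0.23558208]), 'tool_rot': array([-4.64385051e-01, -3.10690097e+00,  2.69755272e-03]), 'ft_force': array([-0.88474664, -0.15550654,  0.06618107]), 'torque': array([ 0.02592326, -0.0016575 , -0.0259905 ]), 'grip_force': 0.0, 'grip_width': 0.9986627146339597}
```

View pics/scene0.png

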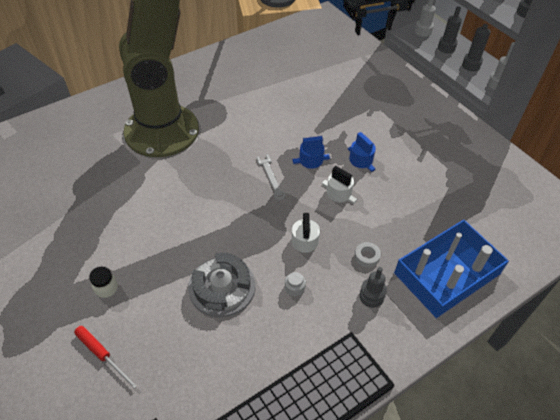

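View pics/top0.png

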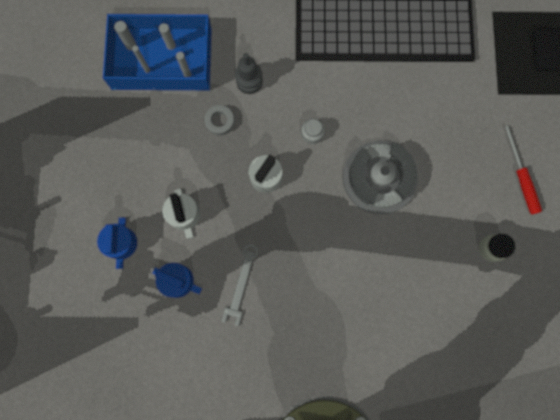

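The scene shows the lugged cover at top (180,210), the plain cap at (266,172), the seat at (380,174), and blue decoys at (117,240) and (175,280). Next I'll measure the cover and seat on enlarged crops.

```bash
cat > h.py <<'E'
import numpy as np, cv2
from bench import ctrl
def ray(n,uv,z):
    m=ctrl.camera_model(n); d=np.array([(uv[0]-m['cx'])/m['fx'],(uv[1]-m['cy'])/m['fy'],1.])
    d=m['R'].T@d; c=-m['R'].T@m['t']; return (c+d*(z-c[2])/d[2])
def proj(n,X):
    m=ctrl.camera_model(n); p=m['R']@np.asarray(X,float)+m['t']
    return np.array([m['fx']*p[0]/p[2]+m['cx'],m['fy']*p[1]/p[2]+m['cy']])
def crop(im,u,v,r,k,name):
    cv2.imwrite(name,cv2.resize(im[v-r:v+r,u-r:u+r,::-1],None,fx=k,fy=k,interpolation=cv2.INTER_CUBIC))
E
python3 - <<'E'
from h import *
im=cv2.imread("pics/top0.png"); sc=cv2.imread("pics/scene0.png")
def C(a,u,v,r=42): 
    b=a[v-r:v+r,u-r:u+r]; b=cv2.convertScaleAbs(b,alpha=1.3,beta=10); return cv2.resize(b,(400,300*400//300//1))[:300] if 0 else cv2.resize(b,(390,390)) 
a=np.hstack([C(im,180,211,30),C(im,380,174)])
cv2.imwrite("pics/c1.png",a)
cv2.imwrite("pics/c2.png",np.hstack([C(sc,340,186,30),C(sc,222,283)]))
hsv=cv2.cvtColor(im,cv2.COLOR_BGR2HSV)
# bar: dark
b=(hsv[...,2]<45).astype(np.uint8); w=np.zeros_like(b); w[185:235,160:205]=1
n,l,st,ce=cv2.connectedComponentsWithStats(b*w)
for i in range(1,n):
    if st[i,4]>30:
        pts=np.argwhere(l==i)[:,::-1].astype(np.float32); r=cv2.minAreaRect(pts); bx=cv2.boxPoints(r)
        print(st[i],ce[i],r,[ray("top",p,.086)[:2].round(4) for p in bx], ray("top",ce[i],.086))
E
```

```text
[171 194  14  28 203] [177.56157635 207.48275862] ((177.6535186767578, 207.32574462890625), (27.634319305419922, 7.665463924407959), 75.0685806274414) [array([0.5095, 0.3075]), array([0.5136, 0.2931]), array([0.4602, 0.2768]), array([0.4562, 0.2911])] [0.48443841 0.29226355 0.086     ]
```

View pics/c1.png

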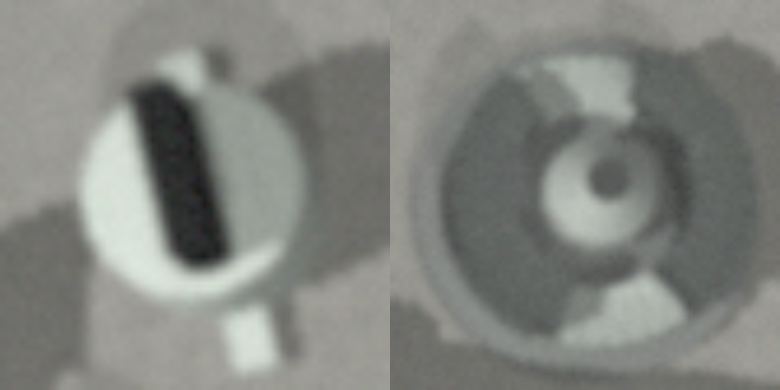

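View pics/c2.png

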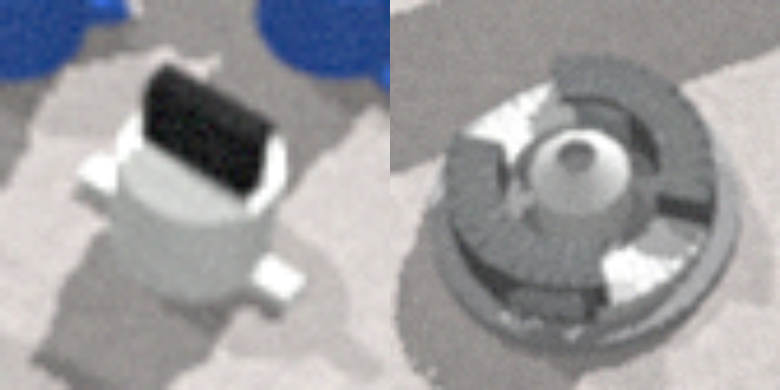

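```bash
cat >> h.py <<'E'
def tri(a,b):
    A=[];B=[]
    for n,uv in(("top",a),("scene",b)):
        p=ray(n,uv,0);q=ray(n,uv,.1);d=(q-p)/np.linalg.norm(q-p);M=np.eye(3)-np.outer(d,d);A.append(M);B.append(M@p)
    return np.linalg.lstsq(np.vstack(A),np.hstack(B),rcond=None)[0]
E
python3 - <<'E'
from h import *
t=cv2.imread("pics/top0.png"); s=cv2.imread("pics/scene0.png")
l1=ray("top",(178.5,189),.008);l2=ray("top",(189.2,237.6),.008)
print("lugs",l1,l2,(l1+l2)/2,np.linalg.norm(l1-l2),np.degrees(np.arctan2(*(l1-l2)[1::-1])))
# scene lugs: crop (95,155)->, (300,290)
f=lambda u,v:(310+u/6.5,156+v/6.5)
a=ray("scene",f(88,185),.004);b=ray("scene",f(288,300),.004);print("scene lugs",a,b,(a+b)/2,np.linalg.norm(a-b),np.degrees(np.arctan2(*(a-b)[1::-1])))
n=tri((384.3,170.3),(219.8,274)); print("nose",n, ray("top",(384.3,170.3),.06),ray("scene",(219.8,274),.06))
for nm,im in(("top",t),("scene",s)):
    c=ray("top",(384.3,170.3),.06) if nm=="top" else ray("scene",(219.8,274),.06)
    print(nm)
    for r in(.05,.058,.064):
        row=[]
        for th in range(-180,180,5):
            p=proj(nm,[c[0]+r*np.cos(np.radians(th)),c[1]+r*np.sin(np.radians(th)),.049]).astype(np.float32)
            row.append(int(cv2.getRectSubPix(im,(1,1),(float(p[0]),float(p[1])))[0,0].mean()))
        print(r,*[f"{th}:{x}" for th,x in zip(range(-180,180,5),row)])
E
```

```text
lugs [0.53967469 0.30794542 0.008     ] [0.43527872 0.28103054 0.008     ] [0.48747671 0.29448798 0.008     ] 0.10780969112753917 14.456907004967512
scene lugs [0.44402375 0.27698637 0.004     ] [0.54045764 0.30862796 0.004     ] [0.4922407  0.29280717 0.004     ] 0.10149229145391449 -161.83446267194682
nose [ 0.56950742 -0.12156853  0.06191116] [ 0.56998679 -0.12203135  0.06      ] [ 0.56845278 -0.12102824  0.06      ]
top
0.05 -180:107 -175:130 -170:132 -165:132 -160:136 -155:126 -150:88 -145:58 -140:66 -135:68 -130:68 -125:68 -120:69 -115:68 -110:70 -105:68 -100:70 -95:68 -90:70 -85:68 -80:68 -75:67 -70:71 -65:71 -60:69 -55:69 -50:69 -45:69 -40:71 -35:71 -30:70 -25:70 -20:72 -15:103 -10:113 -5:119 0:122 5:124 10:124 15:120 20:95 25:88 30:87 35:82 40:70 45:71 50:71 55:71 60:71 65:69 70:70 75:68 80:70 85:69 90:69 95:67 100:70 105:70 110:69 115:70 120:67 125:69 130:69 135:70 140:68 145:70 150:72 155:70 160:70 165:82 170:88 175:88
0.058 -180:120 -175:127 -170:126 -165:127 -160:127 -155:127 -150:107 -145:62 -140:66 -135:69 -130:67 -125:66 -120:67 -115:68 -110:67 -105:66 -100:66 -95:67 
[... 1747 characters left out ...]
0 50:87 55:89 60:90 65:92 70:90 75:93 80:92 85:91 90:89 95:91 100:90 105:89 110:92 115:91 120:93 125:91 130:91 135:90 140:91 145:92 150:92 155:91 160:87 165:100 170:105 175:105
0.064 -180:106 -175:110 -170:104 -165:104 -160:106 -155:104 -150:104 -145:117 -140:92 -135:89 -130:79 -125:89 -120:81 -115:89 -110:78 -105:89 -100:84 -95:91 -90:82 -85:92 -80:80 -75:89 -70:94 -65:91 -60:77 -55:91 -50:85 -45:89 -40:91 -35:83 -30:88 -25:86 -20:103 -15:188 -10:196 -5:184 0:182 5:136 10:123 15:122 20:107 25:95 30:48 35:46 40:83 45:90 50:83 55:91 60:79 65:91 70:76 75:88 80:77 85:87 90:81 95:88 100:75 105:88 110:89 115:91 120:84 125:90 130:88 135:85 140:92 145:89 150:92 155:88 160:92 165:106 170:104 175:102
```

Lugged cover is at about (0.487, 0.294) with its axis near 16°. The seat is at about (0.570, -0.122) with its gaps near 10°. Now moving.

```bash
cat > to.py <<'E'
import sys,numpy as np
from scipy.spatial.transform import Rotation as Ro
from bench import ctrl
x,y,z,psi=map(float,sys.argv[1:5]); s=ctrl.get_state()
R0=Ro.from_rotvec(s['tool_rot']); c,q=np.cos(np.radians(psi)),np.sin(np.radians(psi))
Rt=Ro.from_matrix(np.array([[c,q,0],[q,-c,0],[0,0,-1]]))
X=R0.as_matrix()[:,0]
print("t",s['time'],"pos",s['position'].round(4),"psi",np.degrees(np.arctan2(X[1],X[0])).round(2),"F",s['ft_force'].round(1),"grip",round(s['grip_width'],3),s['grip_force'])
print("travel",(R0.inv().apply(np.array([x,y,z])-s['position'])).round(4),"turn",np.degrees((R0.inv()*Rt).as_rotvec()).round(2),"j",s['joint_positions'].round(2))
E
python3 to.py .487 .294 .18 196
```

```text
t 0.1 pos [0.19   0.6211 0.2356] psi 163.0 F [-0.9 -0.2  0.1] grip 0.999 0.0
travel [-0.3797 -0.2259  0.056 ] turn [-1.0e-01 -2.0e-02 -3.3e+01] j [-1.26  0.32 -0.07  1.45  0.02  1.37 -0.06]
```

{"op": "step_arm", "data": {"commands": [{"travel": [-0.04,-0.024,0.006],"turn": [0,0,-4]},{"travel": [-0.08,-0.048,0.012],"turn": [0,0,-8]},{"travel": [-0.12,-0.072,0.018],"turn": [0,0,-12]},{"travel": [-0.16,-0.095,0.024],"turn": [0,0,-16]},{"travel": [-0.2,-0.119,0.03],"turn": [0,0,-20]}], "gripper": 1}}

```text
time: 0.6
position: [0.3474, 0.4476, 0.206]
tool_rot: [0.087, -3.14, 0.001]
ft_force: [0.5, 1.0, -0.7]
grip_width: 0.996
grip_force: 0.0
```

```bash
python3 to.py .487 .294 .18 196
```

```text
t 0.6 pos [0.3474 0.4476 0.206 ] psi -176.83 F [ 0.5  1.  -0.7] grip 0.996 0.0
travel [-0.1309 -0.1611  0.026 ] turn [ -0.02  -0.02 -12.83] j [-0.97  0.16  0.02  1.71 -0.    1.27  0.67]
```

{"op": "step_arm", "data": {"commands": [{"travel": [-0.026,-0.032,0.005],"turn": [0,0,-3]},{"travel": [-0.053,-0.065,0.01],"turn": [0,0,-6]},{"travel": [-0.08,-0.098,0.016],"turn": [0,0,-9]},{"travel": [-0.106,-0.13,0.021],"turn": [0,0,-12]},{"travel": [-0.131,-0.161,0.026],"turn": [0,0,-12.8]}]}}

```text
time: 1.1
position: [0.4866, 0.2936, 0.1801]
tool_rot: [0.433, -3.111, 0.0]
ft_force: [0.4, 0.0, -0.3]
grip_width: 1.0
grip_force: 0.0
```

```bash
python3 to.py .487 .294 .18 196; python3 - <<'E'
from h import *
s=cv2.cvtColor(ctrl.get_image("scene"),cv2.COLOR_RGB2BGR);t=cv2.cvtColor(ctrl.get_image("top"),cv2.COLOR_RGB2BGR)
cv2.imwrite("pics/s1.png",s);cv2.imwrite("pics/t1.png",t)
cv2.imwrite("pics/c3.png",np.hstack([cv2.resize(s[126:246,280:400],(400,400)),cv2.resize(t[150:270,120:240],(400,400))]))
E
```

```text
t 1.1 pos [0.4866 0.2936 0.1801] psi -164.14 F [ 0.4  0.  -0.3] grip 1.0 0.0
travel [-0.0005  0.0003  0.0001] turn [-0.01 -0.02 -0.14] j [-0.72  0.18  0.15  1.74 -0.03  1.22  1.28]
```

View pics/c3.png

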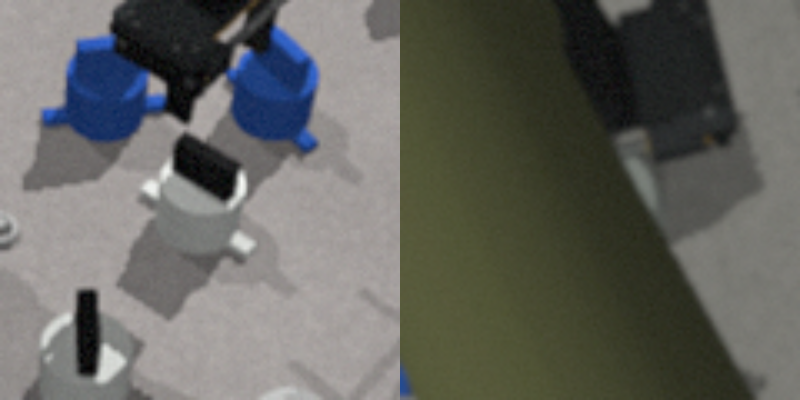

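The view shows the gripper above the cover with nothing between. The cover bar is upright at crop (207,165), and the neighbours are clear. Descending.

{"op": "step_arm", "data": {"commands": [{"travel": [0,0,0.03],"turn": [0,0,0]},{"travel": [0,0,0.06],"turn": [0,0,0]},{"travel": [0,0,0.09],"turn": [0,0,0]},{"travel": [0,0,0.11],"turn": [0,0,0]},{"travel": [0,0,0.112],"turn": [0,0,0]}]}}

```text
time: 1.7
position: [0.4832, 0.2943, 0.0653]
tool_rot: [0.431, -3.106, 0.005]
ft_force: [0.6, -0.6, 0.3]
grip_width: 1.0
grip_force: 0.0
```

{"op": "step_arm", "data": {"commands": [{"travel": [0,0,0],"turn": [0,0,0]},{"travel": [0,0,0],"turn": [0,0,0]},{"travel": [0,0,0],"turn": [0,0,0]},{"travel": [0,0,0],"turn": [0,0,0]},{"travel": [0,0,0],"turn": [0,0,0]}], "gripper": 0, "force": 25}}

```text
time: 2.2
position: [0.4862, 0.2957, 0.0693]
tool_rot: [-0.432, 3.111, 0.001]
ft_force: [0.5, 0.6, -0.1]
grip_width: 0.635
grip_force: 0.0
```

{"op": "step_arm", "data": {"commands": [{"travel": [0,0,0],"turn": [0,0,0]},{"travel": [0,0,0],"turn": [0,0,0]},{"travel": [0,0,0],"turn": [0,0,0]}], "gripper": 0, "force": 35}}

```text
time: 2.5
position: [0.4858, 0.2954, 0.0686]
tool_rot: [-0.432, 3.112, 0.0]
ft_force: [-0.4, 0.3, -0.1]
grip_width: 0.356
grip_force: 0.0
```

{"op": "step_arm", "data": {"commands": [{"travel": [0,0,0],"turn": [0,0,0]},{"travel": [0,0,0],"turn": [0,0,0]},{"travel": [0,0,0],"turn": [0,0,0]},{"travel": [0,0,0],"turn": [0,0,0]},{"travel": [0,0,0],"turn": [0,0,0]}]}}

```text
time: 3.0
position: [0.4856, 0.2958, 0.0685]
tool_rot: [0.432, -3.112, -0.001]
ft_force: [0.2, 1.9, -1.8]
grip_width: 0.181
grip_force: 35.0
```

```bash
python3 to.py .487 .294 .18 196
```

```text
t 3.0 pos [0.4856 0.2958 0.0685] psi -164.19 F [ 0.2  1.9 -1.8] grip 0.181 34.952040812931955
travel [-0.0008 -0.002  -0.1115] turn [ 0.03  0.   -0.19] j [-0.72  0.29  0.14  1.85 -0.05  1.01  1.29]
```

{"op": "step_arm", "data": {"commands": [{"travel": [0,0,-0.015],"turn": [0,0,0]},{"travel": [0,0,-0.045],"turn": [0,0,0]},{"travel": [0,0,-0.085],"turn": [0,0,0]},{"travel": [0,0,-0.12],"turn": [0,0,0]},{"travel": [0,0,-0.13],"turn": [0,0,0]}]}}

```text
time: 3.5
position: [0.4879, 0.2959, 0.2035]
tool_rot: [-0.43, 3.105, 0.005]
ft_force: [0.9, 0.2, -2.6]
grip_width: 0.18
grip_force: 35.0
```

```bash
python3 to.py .57 -.122 .2 190
```

```text
t 3.5 pos [0.4879 0.2959 0.2035] psi -164.25 F [ 0.9  0.2 -2.6] grip 0.18 34.95233696652576
travel [ 0.0345 -0.4245  0.0024] turn [0.14 0.39 5.75] j [-0.73  0.16  0.15  1.71 -0.03  1.26  1.28]
```

{"op": "step_arm", "data": {"commands": [{"travel": [0.003,-0.04,0],"turn": [0,0,0.5]},{"travel": [0.007,-0.085,0],"turn": [0,0,1]},{"travel": [0.01,-0.13,0],"turn": [0,0,1.5]},{"travel": [0.014,-0.175,0],"turn": [0,0,2]},{"travel": [0.018,-0.22,0],"turn": [0,0,2.5]}]}}

```text
time: 4.0
position: [0.5275, 0.0764, 0.1973]
tool_rot: [0.363, -3.118, 0.001]
ft_force: [1.3, 0.4, -3.5]
grip_width: 0.185
grip_force: 35.0
```

```bash
python3 to.py .57 -.122 .2 190
```

```text
t 4.0 pos [0.5275 0.0764 0.1973] psi -166.74 F [ 1.3  0.4 -3.5] grip 0.185 34.95433134259656
travel [ 0.0041 -0.2029 -0.0026] turn [-0.02 -0.13  3.26] j [-0.49  0.1   0.32  1.8  -0.03  1.25  1.64]
```

{"op": "step_arm", "data": {"commands": [{"travel": [0.001,-0.045,-0.003],"turn": [0,0,0.7]},{"travel": [0.002,-0.09,-0.003],"turn": [0,0,1.5]},{"travel": [0.003,-0.135,-0.003],"turn": [0,0,2.2]},{"travel": [0.004,-0.18,-0.003],"turn": [0,0,3.2]},{"travel": [0.004,-0.203,-0.003],"turn": [0,0,3.2]}]}}

```text
time: 4.5
position: [0.5698, -0.1256, 0.2005]
tool_rot: [0.266, -3.128, 0.004]
ft_force: [-0.6, 0.4, -4.1]
grip_width: 0.184
grip_force: 35.0
```

{"op": "step_arm", "data": {"commands": [{"travel": [0,0,0.035],"turn": [0,0,0]},{"travel": [0,0,0.045],"turn": [0,0,0]},{"travel": [0,0,0.045],"turn": [0,0,0]},{"travel": [0,0,0.045],"turn": [0,0,0]}]}}

```text
time: 4.9
position: [0.5711, -0.1187, 0.1566]
tool_rot: [0.279, -3.129, -0.001]
ft_force: [-0.6, 0.3, -2.9]
grip_width: 0.181
grip_force: 35.0
```

```bash
python3 to.py .57 -.122 .155 190; python3 - <<'E'
from h import *
s=cv2.cvtColor(ctrl.get_image("scene"),cv2.COLOR_RGB2BGR);t=cv2.cvtColor(ctrl.get_image("top"),cv2.COLOR_RGB2BGR)
cv2.imwrite("pics/s2.png",s);cv2.imwrite("pics/t2.png",t)
cv2.imwrite("pics/c4.png",np.hstack([cv2.resize(s[203:323,162:282],(480,480)),cv2.resize(t[134:214,340:420],(320,480))]))
E
```

```text
t 4.9 pos [ 0.5711 -0.1187  0.1566] psi -169.81 F [-0.6  0.3 -2.9] grip 0.181 34.952420115005225
travel [ 0.0017 -0.0031  0.0016] turn [ 0.02 -0.03  0.19] j [-0.25  0.25  0.48  1.74 -0.12  1.19  2.01]
```

View pics/c4.png

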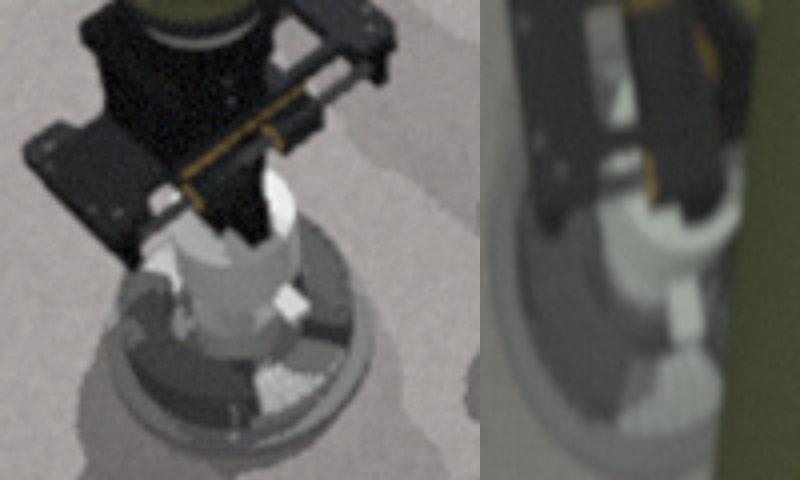

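The scene view shows the cover level above the seat. The right lug is at scene crop (292,303), and the near-robot lug end is at top crop (687,342). I'll check the in-hand offset with these.

```bash
python3 - <<'E'
from h import *
s=ctrl.get_state();p=s['position'];print(p)
for sg in(1,-1):
    q=np.array([p[0]+sg*.054*np.cos(np.radians(10.2)),p[1]+sg*.054*np.sin(np.radians(10.2)),.096]);print(sg,q,proj("scene",q-[0,0,.004]),proj("top",q))
a=ray("scene",(162+298/4,203+303/4),.092);b=ray("top",(340+207/4,134+345/6),.096);print("obs",a,b,(a+b)/2,a-b)
# bell outline in scene: left/right edges at mid-height, seat disc edges
s=cv2.imread("pics/s2.png",0)
for r in (265,270,275,280): print(r,*s[r,196:242])
E
```

```text
[ 0.57198445 -0.1190111   0.15780501]
1 [ 0.62513102 -0.10944852  0.096     ] [236.07203267 282.17077942] [380.73374314 138.78771314]
-1 [ 0.51883789 -0.12857368  0.096     ] [205.036083   252.91624601] [391.95238562 190.81295513]
obs [ 0.61810523 -0.10408285  0.092     ] [ 0.51745524 -0.1281347   0.096     ] [ 0.56778024 -0.11610878  0.094     ] [ 0.10064999  0.02405185 -0.004     ]
265 29 116 169 156 151 165 175 179 176 152 123 142 158 164 166 170 167 161 163 161 162 159 140 128 131 131 138 128 119 103 115 130 134 130 131 114 115 116 124 134 131 99 94 94 102 97
270 67 114 146 162 170 179 186 195 202 192 141 115 114 116 118 122 125 121 120 121 126 127 121 125 127 119 124 123 118 123 123 122 119 119 117 122 115 118 122 121 109 97 109 100 95 99
275 98 97 91 75 69 88 93 76 88 154 166 106 98 110 120 121 123 121 119 123 123 122 123 121 123 124 123 123 124 127 121 124 125 120 118 147 191 215 204 155 94 56 70 88 86 95
280 65 64 66 64 62 68 63 50 51 85 119 121 93 80 108 124 125 124 123 117 116 116 117 121 123 121 120 119 124 129 135 144 148 150 136 153 188 213 215 212 210 193 163 118 76 84
```

{"op": "step_arm", "data": {"commands": [{"travel": [0.001,-0.0035,0],"turn": [0,0,0]},{"travel": [0.001,-0.0035,0.01],"turn": [0,0,0]},{"travel": [0.001,-0.0035,0.02],"turn": [0,0,0]},{"travel": [0.001,-0.0035,0.03],"turn": [0,0,0]},{"travel": [0.001,-0.0035,0.035],"turn": [0,0,0]}]}}

```text
time: 5.5
position: [0.5698, -0.123, 0.1197]
tool_rot: [0.276, -3.127, -0.001]
ft_force: [-0.9, -0.3, -4.0]
grip_width: 0.181
grip_force: 35.0
```

```bash
python3 to.py .571 -.1222 .096 190
```

```text
t 5.5 pos [ 0.5698 -0.123   0.1197] psi -169.9 F [-0.9 -0.3 -4. ] grip 0.181 34.95239892974496
travel [-0.0014  0.0006  0.0237] turn [ 0.04 -0.14  0.1 ] j [-0.24  0.28  0.47  1.78 -0.14  1.12  2.03]
```

{"op": "step_arm", "data": {"commands": [{"travel": [-0.0005,0,0.004],"turn": [0,0,0]},{"travel": [-0.0005,0,0.008],"turn": [0,0,0]},{"travel": [-0.0005,0,0.012],"turn": [0,0,0]},{"travel": [-0.0005,0,0.016],"turn": [0,0,0]},{"travel": [-0.0005,0,0.018],"turn": [0,0,0]}]}}

```text
time: 6.0
position: [0.5712, -0.1232, 0.1032]
tool_rot: [0.276, -3.129, -0.0]
ft_force: [-0.8, 0.1, -3.9]
grip_width: 0.182
grip_force: 35.0
```

{"op": "step_arm", "data": {"commands": [{"travel": [0,0,0.002],"turn": [0,0,0]},{"travel": [0,0,0.004],"turn": [0,0,0]},{"travel": [0,0,0.006],"turn": [0,0,0]}]}}

```text
time: 6.3
position: [0.5714, -0.1233, 0.0975]
tool_rot: [-0.276, 3.129, 0.0]
ft_force: [0.9, -0.6, -2.7]
grip_width: 0.182
grip_force: 35.0
```

```bash
python3 to.py .571 -.1222 .096 190
```

```text
t 6.3 pos [ 0.5714 -0.1233  0.0975] psi -169.91 F [ 0.9 -0.6 -2.7] grip 0.182 34.95247391983867
travel [0.0002 0.0011 0.0015] turn [-0.    0.02  0.09] j [-0.23  0.31  0.47  1.8  -0.16  1.07  2.04]
```

{"op": "step_arm", "data": {"commands": [{"travel": [0,0.0005,0.001],"turn": [0,0,6]},{"travel": [0,0.0005,0.001],"turn": [0,0,12]},{"travel": [0,0.0005,0.001],"turn": [0,0,18]},{"travel": [0,0.0005,0.001],"turn": [0,0,24]},{"travel": [0,0.0005,0.001],"turn": [0,0,28]}]}}

```text
time: 6.8
position: [0.5713, -0.1227, 0.0966]
tool_rot: [0.494, 3.102, 0.0]
ft_force: [-1.1, -0.3, -4.5]
grip_width: 0.179
grip_force: 35.0
```

```bash
python3 to.py .571 -.1225 .096 134
```

```text
t 6.8 pos [ 0.5713 -0.1227  0.0966] psi 161.89 F [-1.1 -0.3 -4.5] grip 0.179 34.95056243380532
travel [0.0003 0.0001 0.0006] turn [1.000e-02 1.000e-02 2.789e+01] j [-0.3   0.32  0.55  1.8  -0.19  1.07  1.57]
```

{"op": "step_arm", "data": {"commands": [{"travel": [0,0,0],"turn": [0,0,6]},{"travel": [0,0,0],"turn": [0,0,12]},{"travel": [0,0,0],"turn": [0,0,18]},{"travel": [0,0,0],"turn": [0,0,24]},{"travel": [0,0,0],"turn": [0,0,28]}]}}

```text
time: 7.3
position: [0.5713, -0.1226, 0.0966]
tool_rot: [1.23, 2.89, 0.0]
ft_force: [-0.4, 0.1, -3.9]
grip_width: 0.179
grip_force: 35.0
```

```bash
python3 to.py .571 -.1225 .0845 134
```

```text
t 7.3 pos [ 0.5713 -0.1226  0.0966] psi 133.9 F [-0.4  0.1 -3.9] grip 0.179 34.95066406438127
travel [ 0.0003 -0.0002  0.0121] turn [ 0.02  0.01 -0.1 ] j [-0.36  0.33  0.63  1.8  -0.22  1.08  1.11]
```

Twist was free; now lowering into the notches.

{"op": "step_arm", "data": {"commands": [{"travel": [0,0,0.002],"turn": [0,0,0]},{"travel": [0,0,0.004],"turn": [0,0,0]},{"travel": [0,0,0.006],"turn": [0,0,0]},{"travel": [0,0,0.008],"turn": [0,0,0]},{"travel": [0,0,0.01],"turn": [0,0,0]}]}}

```text
time: 7.8
position: [0.5712, -0.1228, 0.0863]
tool_rot: [-1.225, -2.893, -0.0]
ft_force: [0.6, 0.1, -3.4]
grip_width: 0.182
grip_force: 35.0
```

```bash
python3 to.py .571 -.1225 .0845 134
```

```text
t 7.8 pos [ 0.5712 -0.1228  0.0863] psi 134.12 F [ 0.6  0.1 -3.4] grip 0.182 34.952384610660374
travel [0.0003 0.0001 0.0018] turn [ 0.   -0.    0.12] j [-0.36  0.34  0.62  1.81 -0.23  1.06  1.12]
```

{"op": "step_arm", "data": {"commands": [{"travel": [0,0,0.0005],"turn": [0,0,0]},{"travel": [0,0,0.001],"turn": [0,0,0]},{"travel": [0,0,0.0015],"turn": [0,0,0]},{"travel": [0,0,0.002],"turn": [0,0,0]},{"travel": [0,0,0.002],"turn": [0,0,0]}]}}

```text
time: 8.3
position: [0.5712, -0.1227, 0.0845]
tool_rot: [1.225, 2.893, 0.0]
ft_force: [-0.3, 0.2, -2.7]
grip_width: 0.181
grip_force: 35.0
```

{"op": "step_arm", "data": {"commands": [{"travel": [0,0,0],"turn": [0,0,0]},{"travel": [0,0,0],"turn": [0,0,0]},{"travel": [0,0,0],"turn": [0,0,0]},{"travel": [0,0,0],"turn": [0,0,0]},{"travel": [0,0,0],"turn": [0,0,0]}], "gripper": 0.6}}

```text
time: 8.8
position: [0.5714, -0.1228, 0.0848]
tool_rot: [1.225, 2.892, 0.0]
ft_force: [0.3, 0.3, -0.0]
grip_width: 0.54
grip_force: 0.0
```

{"op": "step_arm", "data": {"commands": [{"travel": [0,0,-0.01],"turn": [0,0,0]},{"travel": [0,0,-0.03],"turn": [0,0,0]},{"travel": [0,0,-0.06],"turn": [0,0,0]},{"travel": [0,0,-0.1],"turn": [0,0,0]},{"travel": [0,0,-0.14],"turn": [0,0,0]}]}}

```text
time: 9.3
position: [0.5709, -0.1229, 0.2266]
tool_rot: [1.226, 2.893, 0.0]
ft_force: [0.5, 0.3, -0.4]
grip_width: 0.596
grip_force: 0.0
```

```bash
python3 to.py .571 -.1225 .0845 134;python3 - <<'E'
from h import *
s=cv2.cvtColor(ctrl.get_image("scene"),cv2.COLOR_RGB2BGR)
cv2.imwrite("pics/s3.png",s);cv2.imwrite("pics/c5.png",cv2.resize(s[213:333,162:282],(590,590)))
E
```

```text
t 9.3 pos [ 0.5709 -0.1229  0.2266] psi 134.07 F [ 0.5  0.3 -0.4] grip 0.596 0.0
travel [0.0002 0.0004 0.1421] turn [0.   0.   0.07] j [-0.4   0.21  0.66  1.66 -0.13  1.32  1.05]
```

View pics/c5.png

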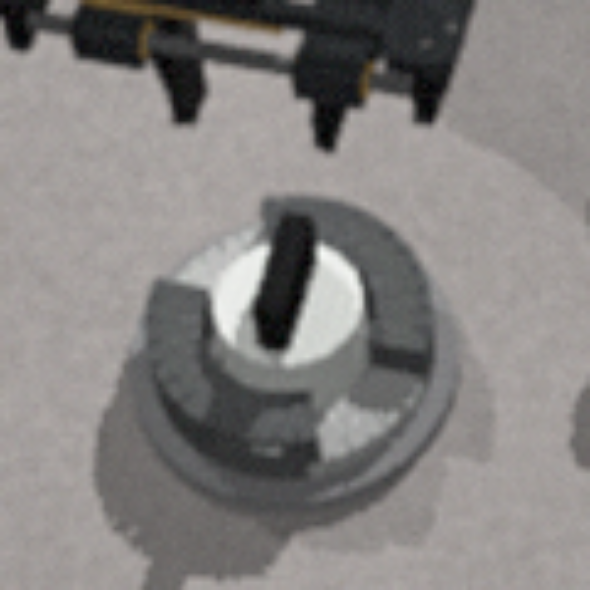

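The cover sits in the ring with its bar turned, and the gripper is clear. I'll check the seating height from the bell-top edge, at about crop (290,367) bottom and (370,300) right.

```bash
python3 - <<'E'
from h import *
k=590/120
a=np.radians(np.arange(0,360,5))
for z in(.066,.070,.076):
    P=np.array([(proj("scene",[.5705+.035*np.cos(t),-.122+.035*np.sin(t),z])-[162,213])*k for t in a])
    print(z,"L",P[:,0].min(),"R",P[:,0].max(),"T",P[:,1].min(),"B",P[:,1].max())
s=cv2.imread("pics/s3.png",0)
m=(s>165).astype(np.uint8);n,l,st,ce=cv2.connectedComponentsWithStats(m[250:300,195:245])
i=1+st[1:,4].argmax();ys,xs=np.where(l==i);ys+=250;xs+=195
print("obs L",(xs.min()-162)*k,"R",(xs.max()+1-162)*k,"T",(ys.min()-213)*k,"B",(ys.max()+1-213)*k)
print(*s[250:300,222])
for e in(-1,1):
  for z in(.102,.112):
    t=np.radians(-46);print(e,z,(proj("scene",[.5705+e*.028*np.cos(t),-.122+e*.028*np.sin(t),z])-[162,213])*k)
E
```

```text
0.066 L 208.4318268549054 R 358.5174366374555 T 234.4215446508907 B 362.33327318401865
0.07 L 207.56923654245367 R 358.0479152408716 T 229.83271701113597 B 357.9244725980981
0.076 L 206.26687835003517 R 357.339035921128 T 222.90522986631908 B 351.26728355026177
obs L 280.25 R 363.83333333333337 T 245.83333333333334 B 368.75
162 159 141 105 90 90 68 37 32 34 29 41 28 26 30 31 20 22 19 10 15 11 18 0 13 42 52 91 131 150 172 204 221 213 211 209 195 148 122 117 126 125 94 55 54 87 98 92 94 93
-1 0.102 [294.13109773 205.98520782]
-1 0.112 [292.51353894 193.96474874]
1 0.102 [260.36035445 307.19885665]
1 0.112 [258.46839306 295.53010535]
```

```bash
python3 -c "
from bench import ctrl
print(ctrl.close_job())"
```

```text
the job is handed in; nothing more can be done
None
```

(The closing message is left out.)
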